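Set the ratchet rest to working height

TASK

Slowly raise the cork-topped rest column of the ratchet stand by exactly three clicks of its pawl, then press it down with about 10 N until it is seated firmly on the pawl at that third notch; never load the pawl with more than 25 N. Then swing the clamp lever clockwise (seen from above) to its stop and let go, leaving the loose things round the stand undisturbed.

Things in the scene. Friction and masses are not known exactly. Their poses are not given: they have to be found in the camera images.
- stand: Steel bench stand, fixed to the table: dark foot plate 120 x 90 x 10 mm, grey upright housing 100 mm tall round the column. Origin at the centre of the foot's underside; its z is up, its -x side is the open front with the pawl, its -y side carries the clamp lever. Its yaw varies.
- rest_column: Square aluminium column (18 mm) sliding straight up in the stand, with a black rectangular head: 46 mm along the stand's x, 26 mm along its y, 34 mm tall with the cork facing, sides upright and free to grip across the 26 mm. Origin: centre of the cork's top, 165 mm above the bench when fully down. 0.35 kg, and friction holds it at any height: raising takes about 9 N, moving it down about 2 N.
- rack (a point): Underside of the top one of five unmarked teeth down the column's front, unequally spaced (12 to 26 mm), 80 mm below the cork's top. Each tooth passing the pawl is one click: the lifting force climbs by 3 to 7 N, stays up for 5 to 10 mm of lift, then falls at once to the free value or below. It starts 2 to 11 mm up, between two teeth, with at least 4 mm of free lift first; travel 76 mm.
- pawl: Steel spring pawl, a flat bar 34 x 13 x 4 mm in the stand's front 85 mm above the bench, pointing at the column; each tooth pushes it 3 mm out (towards the stand's -x) and it snaps back under the tooth. The column then sinks only until that tooth sits on the pawl, where it stops hard; the pawl cannot be released. After a click the next one is at least 12 mm on. Origin at its tip's upper edge.
- clamp_lever (a joint): Clamp lever angle in rad: 0 with the arm along the stand's -y, growing clockwise from above (the post then moves towards the stand's -x) to the stop at 1.05 = clamped. It starts at 0 to 0.3, turns with a friction of 0.15 N m (2 N at the post) and stays where it is left. Its arm is 80 mm from pivot to post.
- lever_hinge (a point): The clamp lever's vertical pivot axis, 93 mm above the bench, 36 mm from the column's axis to the stand's -y.
- lever_post (a point): Centre of the top of the upright round black post at the clamp lever's end, 13 mm diameter, 40 mm tall; its top is 127 mm above the bench. It may be pushed or pinched.
- cement: Bystander: brown glass bottle with black cap, 32 mm diameter, 62 mm tall, standing on the bench. Origin under its centre.
- jar: Bystander: small clear jar with a lid, 38 mm diameter, 38 mm tall. Origin under its centre.
- front: Bystander: black spectacle frame front, 44 x 136 x 11 mm, lying flat. Origin under its centre.

How it is judged:
On the way, in this order (a step that is already met when the one before it is completed fails the run):
1. with the lever still open, the column is pressed down onto the pawl at the third notch (pawl load over 4 N) (z of rest_column in the frame of stand between 0.2154 and 0.2186 m and contact force between rest_column and pawl above 4 N and value of joint clamp_lever below 0.6 rad), for 0.1 s.
2. the clamp lever is swung to its stop (value of joint clamp_lever above 0.97 rad), for 0.1 s.
At the end, for the whole second after the job is handed in: The column rests on the pawl at the third notch counted from its start (within 1.6 mm), the clamp lever is within 0.08 rad of its stop, and everything is released and at rest (z of rest_column in the frame of stand between 0.2154 and 0.2186 m and value of joint clamp_lever above 0.97 rad and linear speed of rest_column below 0.01 m/s); the robot touches nothing.
It fails at once if the pawl is loaded with more than 25 N (contact force between rest_column and pawl above 25 N).
It fails at once if a bystander is moved more than 20 mm (distance of any of cement, jar, front from where it was at the start of the episode above 0.02 m).
It also fails if it takes over 64 s, if anything falls off the work surface, if the arm or the gripper's body presses on something with over 40 N, if the wrist force passes 120 N, or if a joint passes its speed limit or range.

ROBOT

A 6-joint arm with a two-finger parallel gripper is mounted at the origin on the work surface; the furniture and walls round the work are solid. World frame = base frame: x ahead of the robot, y to its left, z up, the work surface at z = 0. Lengths are in m, angles in rad, forces in N, time in s.
With the tool pointing down it reaches from about 0.3 to 0.75 m from the base axis. Payload 8.5 kg.
Tool frame: the origin (TCP) lies on the centre line of the jaws, within the pads' length; the fingertips stand 22 mm ahead of it and the grasp point (between the pads) lies 3 mm ahead of it (robot.finger_overhang is the distance from the TCP to the fingertips, in m); z points along the fingers, y is the line along which they close (so a half turn about z gives the same grasp; the last joint's range is limited). The gripper opens to 85 mm and grips with 20 to 120 N. Pads are 22 mm wide; open, the fingers measure 114 mm over their backs; the gripper's body (76 mm by 85 mm) begins 54 mm behind the grasp point. The pads swing forward as they close: fully open they stand 13 mm farther back than shut.
Start: joints at [-1.457, 0.381, 1.297, -0, 1.464, -0.215], TCP at [0.178, -0.521, 0.253] pointing down, gripper open.
Joint ranges: [-3.11, 3.11], [-0.89, 2.33], [0.22, 2.48], [-1.42, 4.56], [0.17, 2.85], [-2.88, 2.88]. Speed limits (rad/s): [2.39, 2.39, 3.14, 3.14, 3.14, 3.14].

INTERFACE

Orientations are given as a unit quaternion [x, y, z, w].
In Python, from bench import readout, read_camera, robot gives the robot as it stands.
- The arm moves only by the tool apply_moves, never from a script. Its arguments are lists of equal length, an entry for each row: "translation": the shift along the tool's x, y, z in mm, a list of three; "rot": the turn, a rotation vector about the tool's x, y, z in degrees, a list of three; "fingers": the gripper's target within -1 to 1 (fully open at 1, half-way at 0, shut at -1). A call has 1 to 10 rows; each row shifts and turns the commanded pose from where the row before left it, along the tool's axes as they then stand; what a row does not reach is not made up. A row lasts 1/8 s, in which the tool goes at most 62.5 mm and 10.7 degrees, less where a joint would pass 70% of its speed; a pose out of reach is approached as far as the arm can. A call is refused whole if a number of a shift passes 62.5 or a number of a turn 10.7, either way. A call with a gripper value outside its range is refused whole. The fingers move at their own pace and stop on an object; "newtons" is the grip in N (left out, the last holds). Time passes only in rows, so rows that do not move let the fingers close. It gives the time, the measured TCP pose, the force, the opening and the grip force at its end, in the units of the state.
- readout.state(): the state, without advancing time (a new reading comes with each control period).
- read_camera(name): name is "side" or "top" or "wrist"; returns a dict with "color" (420x560x3 uint8, red, green, blue), "fov_y" (degrees; the focal length in pixels is half the picture's height over the tangent of half this angle, whatever the lens; pixels are square), "cx", "cy" (the principal point, pixels), "rvec" (rotation vector, rad) and "tvec" (3), from world to camera coordinates, as OpenCV has them; the wrist camera has in their place "hand_eye" (4x4, takes a point from camera to tool coordinates, whose origin is the TCP and whose axes are the flange's). Camera axes: x right, y down, z forward; pixel columns grow to the right and rows downward; lengths in m; the calibration is good to about 2 mm. A picture is of the moment at which its call begins: read the wrist's pose just before it. There is no depth.
- robot.hand_in(): hands the job in; it is judged then, once.
The state is a dict: "time": time; "qpos": joint angles; "qvel": joint speeds; "tau": joint torques, N m; "position": TCP position; "orientation": TCP orientation; "ft_force": force on the tool from outside, world axes, zero at the start; "torque": the same for the moment, N m; "finger_gap": finger opening in m; "gripper_force": force on a finger pad.
Only numpy, scipy, OpenCV 4.12 (cv2) and the standard library are available. Lean on these libraries where they do the work, as an engineer would, in place of code of your own. Each camera call takes 0.05 s, during which the arm holds its last target. There are 200 camera calls.

## Working session

There is one attempt and no reset: what is moved stays moved. The work goes in short steps, Python scripts to look and compute and a tool call to move; the robot and the scene stay as the last step left them, time stands still between calls to the robot, and variables do not carry over. Pictures are saved under pics/ and viewed, at most 10 in all, crops included, and the job is handed in when it is done.

Besides the shell and the picture viewer there is one more tool, called after ">>>" as name(argument=value, ...) on one line, values as JSON. apply_moves: Moves the arm, as the interface text tells. Its arguments: {"type":"object","properties":{"translation":{"type":"array","items":{"type":"array","items":{"type":"number"}}},"rot":{"type":"array","items":{"type":"array","items":{"type":"number"}}},"fingers":{"type":"array","items":{"type":"number"}},"newtons":{"type":"number"}},"required":["translation","rot","fingers"]}

```bash
mkdir -p pics; python3 - <<'E'
from bench import readout, read_camera, robot
import cv2,numpy as np
s=readout.state(); print({k:np.round(v,4) for k,v in s.items()})
for n in("top","side"):
    c=read_camera(n); cv2.imwrite(f"pics/{n}0.png",c["color"][:,:,::-1]); print(n,c["fov_y"],c["cx"],c["cy"],c["rvec"],c["tvec"])
    R=cv2.Rodrigues(np.array(c["rvec"],float))[0];print(-R.T@np.array(c["tvec"]))
E
```

```text
{'time': np.float64(0.0), 'qpos': array([-1.4573,  0.3812,  1.2983, -0.    ,  1.4636, -0.2153]), 'qvel': array([-0.0003,  0.0015, -0.0005, -0.001 ,  0.0019, -0.0016]), 'tau': array([ 3.00000e-03, -4.48458e+01, -2.31275e+01,  0.00000e+00,
        4.80000e-03, -0.00000e+00]), 'position': array([ 0.1776, -0.5203,  0.2527]), 'orientation': array([ 9.865e-01,  1.637e-01,  0.000e+00, -8.000e-04]), 'ft_force': array([-0.0512, -0.8951,  0.3571]), 'torque': array([-0.0228,  0.0232,  0.0051]), 'gripper_force': np.float64(0.0), 'finger_gap': np.float64(0.0854)}
top 45.736504594269164 281.7645697813958 212.40275462511133 [ 2.18912727 -2.15153928  0.0984629 ] [-0.10113375  0.56505304  0.93792792]
[ 0.47501446 -0.09654611  0.98704705]
side 55.20476659635368 279.3998083001293 214.2716676634352 [ 0.23514546 -2.62087746  1.52638443] [0.53729041 0.20276137 0.74509232]
[0.42361634 0.63654627 0.54800892]
```

View pics/top0.png

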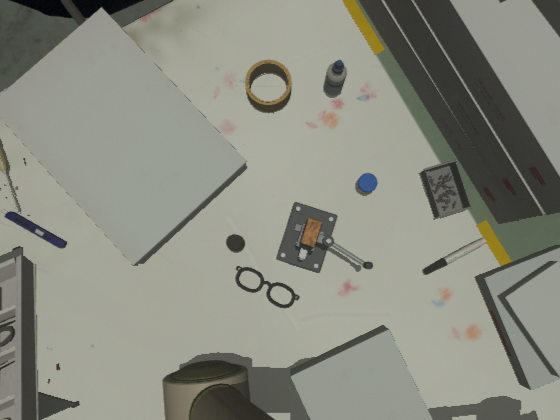

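View pics/side0.png

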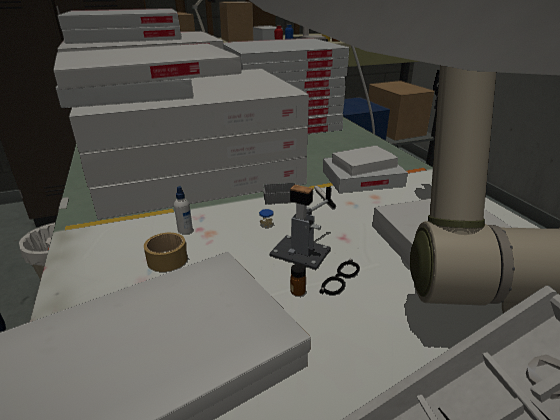

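The top view shows the stand with its foot corners near (295,203), (337,214), (319,272) and (277,260). The cork is at (311,233), the pawl side faces down at (304,254), and the lever post is at (368,265). The bottle is at (235,242), the jar at (367,183) and the spectacles at (267,287). I'll zoom in to refine these.

```bash
cat > h.py <<'E'
import cv2,numpy as np
from bench import readout, read_camera, robot
def ray(c,uv):
    f=210/np.tan(np.radians(c["fov_y"])/2); R=cv2.Rodrigues(np.array(c["rvec"],float))[0]
    d=R.T@np.array([(uv[0]-c["cx"])/f,(uv[1]-c["cy"])/f,1]); return -R.T@np.array(c["tvec"],float),d
def at(c,uv,z):
    o,d=ray(c,uv); return (o+d*(z-o[2])/d[2])
def proj(c,P):
    f=210/np.tan(np.radians(c["fov_y"])/2); K=np.array([[f,0,c["cx"]],[0,f,c["cy"]],[0,0,1]])
    return cv2.projectPoints(np.array(P,float).reshape(-1,1,3),np.array(c["rvec"],float),np.array(c["tvec"],float),K,None)[0].reshape(-1,2)
E
python3 - <<'E'
from h import *
c=read_camera("top")
for uv in [(295,203),(337,214),(319,272),(277,260)]: print(at(c,uv,.01))
print("cork",at(c,(312,233),.17),"post",at(c,(368,265),.127),"cem",at(c,(235,242),.062),"jar",at(c,(367,183),.038))
cv2.imwrite("pics/z.png",cv2.resize(c["color"][190:290,260:390,::-1],None,fx=6,fy=6,interpolation=cv2.INTER_CUBIC))
E
```

```text
[ 0.58741592 -0.11704721  0.01      ]
[ 0.5670239 -0.2000866  0.01     ]
[ 0.45293118 -0.16582321  0.01      ]
[ 0.47477025 -0.08357032  0.01      ]
cork [ 0.51992961 -0.142332    0.17      ] post [ 0.4689897  -0.24148811  0.127     ] cem [ 0.50667784 -0.00568615  0.062     ] jar [ 0.62528781 -0.25440236  0.038     ]
```

View pics/z.png

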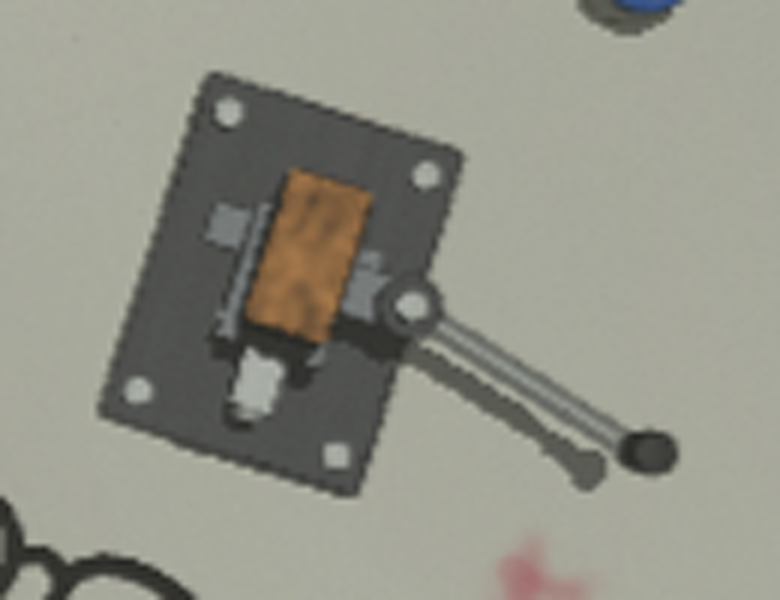

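The crop shows the cork with corners (288,168), (373,193), (326,345) and (245,315), the hinge at (412,305) and the post top at (652,452). The foot corners are clear, and the pawl is on the lower side.

```bash
python3 - <<'E'
from h import *
c=read_camera("top"); g=lambda u,v:(260+u/6-.4,190+v/6-.4)
F=[at(c,g(*p),.01) for p in [(208,72),(465,153),(355,497),(100,410)]]
m=np.mean(F,0); x=(F[0]-F[3]+F[1]-F[2]); yw=np.arctan2(x[1],x[0]); print("foot",m,np.degrees(yw),[np.linalg.norm(F[i]-F[(i+1)%4]) for i in range(4)])
ex=np.array([np.cos(yw),np.sin(yw)]); ey=np.array([-ex[1],ex[0]])
for z in(.165,.170,.176):
  C=[at(c,g(*p),z) for p in [(288,168),(373,193),(326,345),(245,315)]]; mc=np.mean(C,0)
  print(z,mc,[np.linalg.norm(C[i]-C[(i+1)%4]) for i in range(4)],"in stand",(mc-m)[:2]@ex,(mc-m)[:2]@ey)
h=at(c,g(412,305),.1);p=at(c,g(654,452),.127)
for n,q in(("hinge",h),("post",p)): print(n,q,(q-m)[:2]@ex,(q-m)[:2]@ey)
H=m[:2]-.036*ey; d=p[:2]-H; print("lever",np.linalg.norm(d),np.arctan2(-d@ex,-d@ey))
s=readout.state(); from scipy.spatial.transform import Rotation as R
print(R.from_quat(s["orientation"]).as_matrix())
E
```

```text
foot [ 0.52146877 -0.14082422  0.01      ] -16.971418294169315 [np.float64(0.0884435533666664), np.float64(0.11805026340437098), np.float64(0.08748191944273026), np.float64(0.11633474662488165)]
0.165 [ 0.52164317 -0.14084257  0.165     ] [np.float64(0.02441178901060738), np.float64(0.04387772643904824), np.float64(0.023680312109726587), np.float64(0.042280960528647354)] in stand 0.000172157152733913 3.3354320870567746e-05
0.17 [ 0.52135955 -0.14057314  0.17      ] [np.float64(0.0242633073087997), np.float64(0.043610845568896044), np.float64(0.023536279526130917), np.float64(0.04202379179059917)] in stand -0.00017774954066661206 0.00020826341265475665
0.176 [ 0.52101922 -0.14024982  0.176     ] [np.float64(0.024085129266630513), np.float64(0.04329058852471355), np.float64(0.023363440425816215), np.float64(0.04171518930494134)] in stand -0.0005976375727471033 0.0004181543227958606
hinge [ 0.51104351 -0.17534519  0.1       ] 0.00010523628962024527 -0.03606068132924644
post [ 0.46912159 -0.24251723  0.127     ] -0.02038384416106581 -0.11254419253242229
lever 0.07921183316413745 0.2602615701738468
[[ 9.46415968e-01  3.22950158e-01 -1.08665823e-04]
 [ 3.22950137e-01 -9.46415631e-01  8.14301163e-04]
 [ 1.60135656e-04 -8.05761265e-04 -9.99999663e-01]]
```

>>> apply_moves(translation=[[0,0,-5],[0,0,-5],[0,0,-5],[0,0,-5]], rot=[[0,0,8.96],[0,0,8.96],[0,0,8.96],[0,0,8.96]], fingers=[1,1,1,1], newtons=50)

```text
time: 0.7
position: [0.1776, -0.5204, 0.2733]
orientation: [0.989, -0.15, -0.0, -0.0]
ft_force: [-0.1, 0.4, 0.9]
finger_gap: 0.0852
gripper_force: 0.0
```

>>> apply_moves(translation=[[21.8,-46.3,0],[21.8,-46.3,0],[21.8,-46.3,0],[21.8,-46.3,0],[21.8,-46.3,0],[21.8,-46.3,0],[21.8,-46.3,0],[21.8,-46.3,0],[21.8,-46.3,0],[21.8,-46.3,0]], rot=[[0,0,0],[0,0,0],[0,0,0],[0,0,0],[0,0,0],[0,0,0],[0,0,0],[0,0,0],[0,0,0],[0,0,0]], fingers=[1,1,1,1,1,1,1,1,1,1])

```text
time: 1.95
position: [0.5224, -0.14, 0.2732]
orientation: [0.989, -0.148, -0.0, -0.0]
ft_force: [0.2, -0.7, -0.6]
finger_gap: 0.0852
gripper_force: 0.0
```

>>> apply_moves(translation=[[0,0,0],[0,0,0]], rot=[[0,0,0],[0,0,0]], fingers=[0,0])

```text
time: 2.2
position: [0.5211, -0.1417, 0.2731]
orientation: [0.989, -0.148, -0.0, 0.0]
ft_force: [-0.1, 0.1, -0.5]
finger_gap: 0.0517
gripper_force: 0.0
```

```bash
python3 - <<'E'
from h import *
from scipy.spatial.transform import Rotation as R
s=readout.state(); print(s["position"],R.from_quat(s["orientation"]).as_matrix().round(4).tolist(),s["ft_force"],s["finger_gap"])
w=read_camera("wrist"); c=read_camera("side")
print(w["fov_y"],w["cx"],w["cy"],w["hand_eye"])
a=cv2.resize(c["color"][160:280,240:370,::-1],None,fx=3,fy=3,interpolation=cv2.INTER_CUBIC)
b=w["color"][60:420,100:500,::-1]
cv2.imwrite("pics/m.png",np.hstack([a,b]))
E
```

```text
[ 0.52114394 -0.1417239   0.27310907] [[0.9564, -0.2922, -0.0006], [-0.2922, -0.9564, -0.0], [-0.0006, 0.0002, -1.0]] [-0.07933327  0.05592834 -0.46456173] 0.05166128829508751
65.74584769255922 276.3737624641718 210.58332155874024 [[ 6.70743409e-04 -9.62164233e-01 -2.72469337e-01  6.91889064e-02]
 [ 9.99999751e-01  7.05267420e-04 -2.87733062e-05 -6.66855807e-04]
 [ 2.19848392e-04 -2.72469250e-01  9.62164466e-01 -1.20071990e-01]
 [ 0.00000000e+00  0.00000000e+00  0.00000000e+00  1.00000000e+00]]
```

View pics/m.png

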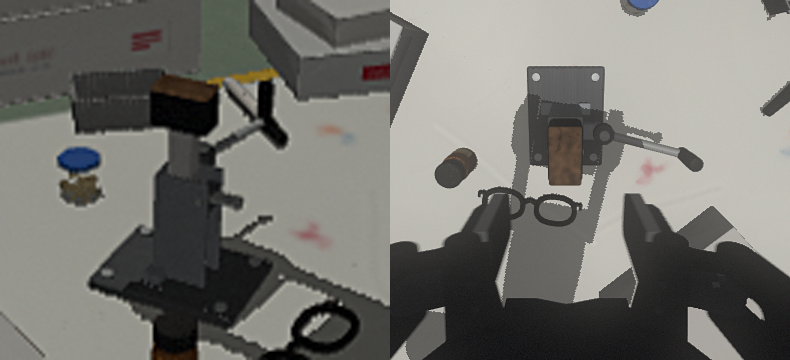

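The side crop shows the cork's near top edge running from about (151,80) to (209,95). In the wrist view the head sits centred between the fingers.

```bash
python3 - <<'E'
from h import *
c=read_camera("side"); yw=np.radians(-17); ex=np.array([np.cos(yw),np.sin(yw)]);ey=np.array([-ex[1],ex[0]]);m=np.array([.5213,-.1408])
for z in(.165,.17,.175,.18):
  print(z,[((proj(c,[*(m+a*ex+b*ey),z])[0]-[240,160])*3).round(1).tolist() for a,b in((.023,.013),(-.023,.013),(-.023,-.013),(.023,-.013))])
E
```

```text
0.165 [[149.8, 90.9], [208.3, 103.7], [222.9, 89.2], [165.4, 77.0]]
0.17 [[149.8, 84.6], [208.5, 97.4], [223.1, 83.0], [165.4, 70.8]]
0.175 [[149.8, 78.3], [208.7, 91.0], [223.4, 76.7], [165.5, 64.6]]
0.18 [[149.9, 72.0], [208.9, 84.5], [223.6, 70.4], [165.6, 58.4]]
```

>>> apply_moves(translation=[[0,-0.8,12],[0,0,12],[0,0,12],[0,0,12],[0,0,12],[0,0,12],[0,0,12],[0,0,12],[0,0,6],[0,0,4]], rot=[[0,0,0],[0,0,0],[0,0,0],[0,0,0],[0,0,0],[0,0,0],[0,0,0],[0,0,0],[0,0,0],[0,0,0]], fingers=[0,0,0,0,0,0,0,0,0,0])

```text
time: 3.6
position: [0.5217, -0.1408, 0.167]
orientation: [0.989, -0.148, -0.0, -0.0]
ft_force: [0.6, 0.1, 0.2]
finger_gap: 0.0428
gripper_force: 0.0
```

>>> apply_moves(translation=[[0,0,0],[0,0,0],[0,0,0],[0,0,0],[0,0,0],[0,0,0]], rot=[[0,0,0],[0,0,0],[0,0,0],[0,0,0],[0,0,0],[0,0,0]], fingers=[-0.2,-0.3,-0.5,-0.7,-0.7,-0.7], newtons=50)

```text
time: 4.35
position: [0.5219, -0.1406, 0.1675]
orientation: [0.989, -0.148, 0.0, -0.0]
ft_force: [2.1, 3.0, 3.4]
finger_gap: 0.0247
gripper_force: 53.8
```

>>> apply_moves(translation=[[0,0,0],[0,0,0]], rot=[[0,0,0],[0,0,0]], fingers=[-0.7,-0.7])

```text
time: 4.6
position: [0.5219, -0.1406, 0.1674]
orientation: [0.989, -0.148, 0.0, -0.0]
ft_force: [2.3, 3.1, 2.0]
finger_gap: 0.0252
gripper_force: 53.8
```

>>> apply_moves(translation=[[0,0,-1],[0,0,-1]], rot=[[0,0,0],[0,0,0]], fingers=[-0.7,-0.7])

```text
time: 4.85
position: [0.5219, -0.1406, 0.1682]
orientation: [0.989, -0.148, -0.0, -0.0]
ft_force: [6.0, 2.3, -8.6]
finger_gap: 0.025
gripper_force: 52.3
```

>>> apply_moves(translation=[[0,0,-1],[0,0,-1]], rot=[[0,0,0],[0,0,0]], fingers=[-0.7,-0.7])

```text
time: 5.1
position: [0.5218, -0.1406, 0.1701]
orientation: [0.989, -0.148, -0.0, -0.0]
ft_force: [7.1, 2.5, -8.4]
finger_gap: 0.0251
gripper_force: 52.3
```

>>> apply_moves(translation=[[0,0,-1],[0,0,-1]], rot=[[0,0,0],[0,0,0]], fingers=[-0.7,-0.7])

```text
time: 5.35
position: [0.5219, -0.1406, 0.172]
orientation: [0.989, -0.148, -0.0, -0.0]
ft_force: [6.2, 3.3, -8.6]
finger_gap: 0.0252
gripper_force: 52.3
```

>>> apply_moves(translation=[[0,0,-1],[0,0,-1]], rot=[[0,0,0],[0,0,0]], fingers=[-0.7,-0.7])

```text
time: 5.6
position: [0.5219, -0.1406, 0.174]
orientation: [0.989, -0.148, -0.0, -0.0]
ft_force: [6.7, 2.2, -8.5]
finger_gap: 0.0253
gripper_force: 52.3
```

>>> apply_moves(translation=[[0,0,-1],[0,0,-1]], rot=[[0,0,0],[0,0,0]], fingers=[-0.7,-0.7])

```text
time: 5.85
position: [0.5218, -0.1406, 0.1761]
orientation: [0.989, -0.148, -0.0, -0.0]
ft_force: [6.7, 3.2, -9.5]
finger_gap: 0.0248
gripper_force: 52.3
```

>>> apply_moves(translation=[[0,0,-1],[0,0,-1]], rot=[[0,0,0],[0,0,0]], fingers=[-0.7,-0.7])

```text
time: 6.1
position: [0.5218, -0.1406, 0.178]
orientation: [0.989, -0.148, -0.0, -0.0]
ft_force: [7.9, 3.2, -8.7]
finger_gap: 0.0249
gripper_force: 52.3
```

>>> apply_moves(translation=[[0,0,-1],[0,0,-1]], rot=[[0,0,0],[0,0,0]], fingers=[-0.7,-0.7])

```text
time: 6.35
position: [0.5219, -0.1406, 0.1798]
orientation: [0.989, -0.148, -0.0, -0.0]
ft_force: [8.3, 1.8, -13.8]
finger_gap: 0.0251
gripper_force: 51.8
```

>>> apply_moves(translation=[[0,0,-1],[0,0,-1]], rot=[[0,0,0],[0,0,0]], fingers=[-0.7,-0.7])

```text
time: 6.6
position: [0.5219, -0.1406, 0.1812]
orientation: [0.989, -0.148, -0.001, -0.001]
ft_force: [10.0, 2.2, -16.9]
finger_gap: 0.0247
gripper_force: 51.4
```

>>> apply_moves(translation=[[0,0,-1],[0,0,-1]], rot=[[0,0,0],[0,0,0]], fingers=[-0.7,-0.7])

```text
time: 6.85
position: [0.5218, -0.1406, 0.183]
orientation: [0.989, -0.148, -0.001, -0.001]
ft_force: [9.4, 2.1, -17.1]
finger_gap: 0.0249
gripper_force: 51.3
```

>>> apply_moves(translation=[[0,0,-1],[0,0,-1]], rot=[[0,0,0],[0,0,0]], fingers=[-0.7,-0.7])

```text
time: 7.1
position: [0.5219, -0.1406, 0.185]
orientation: [0.989, -0.148, -0.001, -0.001]
ft_force: [9.4, 1.6, -17.7]
finger_gap: 0.0251
gripper_force: 51.3
```

>>> apply_moves(translation=[[0,0,-1],[0,0,-1]], rot=[[0,0,0],[0,0,0]], fingers=[-0.7,-0.7])

```text
time: 7.35
position: [0.5219, -0.1406, 0.1876]
orientation: [0.989, -0.148, -0.001, -0.001]
ft_force: [6.7, 2.5, -9.0]
finger_gap: 0.0247
gripper_force: 52.3
```

>>> apply_moves(translation=[[0,0,-1],[0,0,-1]], rot=[[0,0,0],[0,0,0]], fingers=[-0.7,-0.7])

```text
time: 7.6
position: [0.5218, -0.1406, 0.19]
orientation: [0.989, -0.148, -0.0, -0.0]
ft_force: [6.8, 2.4, -8.7]
finger_gap: 0.0253
gripper_force: 52.3
```

>>> apply_moves(translation=[[0,0,-1],[0,0,-1]], rot=[[0,0,0],[0,0,0]], fingers=[-0.7,-0.7])

```text
time: 7.85
position: [0.5218, -0.1406, 0.1918]
orientation: [0.989, -0.148, -0.001, -0.001]
ft_force: [7.5, 1.9, -13.8]
finger_gap: 0.0247
gripper_force: 51.9
```

>>> apply_moves(translation=[[0,0,-1],[0,0,-1]], rot=[[0,0,0],[0,0,0]], fingers=[-0.7,-0.7])

```text
time: 8.1
position: [0.5219, -0.1406, 0.1931]
orientation: [0.989, -0.148, -0.001, -0.001]
ft_force: [9.7, 2.3, -16.4]
finger_gap: 0.0247
gripper_force: 51.4
```

>>> apply_moves(translation=[[0,0,-1],[0,0,-1]], rot=[[0,0,0],[0,0,0]], fingers=[-0.7,-0.7])

```text
time: 8.35
position: [0.5219, -0.1406, 0.195]
orientation: [0.989, -0.148, -0.001, -0.001]
ft_force: [9.1, 1.5, -16.8]
finger_gap: 0.0251
gripper_force: 51.3
```

>>> apply_moves(translation=[[0,0,-1],[0,0,-1]], rot=[[0,0,0],[0,0,0]], fingers=[-0.7,-0.7])

```text
time: 8.6
position: [0.5219, -0.1406, 0.1969]
orientation: [0.989, -0.148, -0.001, -0.001]
ft_force: [9.4, 1.1, -17.5]
finger_gap: 0.0252
gripper_force: 51.3
```

>>> apply_moves(translation=[[0,0,-1],[0,0,-1]], rot=[[0,0,0],[0,0,0]], fingers=[-0.7,-0.7])

```text
time: 8.85
position: [0.5218, -0.1406, 0.1997]
orientation: [0.989, -0.148, -0.001, -0.001]
ft_force: [7.4, 2.4, -8.5]
finger_gap: 0.0254
gripper_force: 52.3
```

>>> apply_moves(translation=[[0,0,-1],[0,0,-1]], rot=[[0,0,0],[0,0,0]], fingers=[-0.7,-0.7])

```text
time: 9.1
position: [0.5218, -0.1406, 0.2019]
orientation: [0.989, -0.148, -0.0, -0.0]
ft_force: [6.7, 2.8, -9.1]
finger_gap: 0.0251
gripper_force: 52.3
```

>>> apply_moves(translation=[[0,0,-1],[0,0,-1]], rot=[[0,0,0],[0,0,0]], fingers=[-0.7,-0.7])

```text
time: 9.35
position: [0.5219, -0.1406, 0.204]
orientation: [0.989, -0.148, -0.0, -0.0]
ft_force: [6.1, 1.9, -9.4]
finger_gap: 0.0252
gripper_force: 52.3
```

>>> apply_moves(translation=[[0,0,-1],[0,0,-1]], rot=[[0,0,0],[0,0,0]], fingers=[-0.7,-0.7])

```text
time: 9.6
position: [0.5219, -0.1406, 0.2057]
orientation: [0.989, -0.148, -0.001, -0.001]
ft_force: [7.4, 2.0, -13.0]
finger_gap: 0.0248
gripper_force: 52.0
```

>>> apply_moves(translation=[[0,0,-1],[0,0,-1]], rot=[[0,0,0],[0,0,0]], fingers=[-0.7,-0.7])

```text
time: 9.85
position: [0.5219, -0.1406, 0.207]
orientation: [0.989, -0.148, -0.001, -0.001]
ft_force: [9.4, 1.8, -16.5]
finger_gap: 0.0248
gripper_force: 51.4
```

>>> apply_moves(translation=[[0,0,-1],[0,0,-1]], rot=[[0,0,0],[0,0,0]], fingers=[-0.7,-0.7])

```text
time: 10.1
position: [0.5218, -0.1406, 0.2089]
orientation: [0.989, -0.148, -0.001, -0.001]
ft_force: [10.1, 2.0, -16.6]
finger_gap: 0.0246
gripper_force: 51.3
```

>>> apply_moves(translation=[[0,0,-1],[0,0,-1]], rot=[[0,0,0],[0,0,0]], fingers=[-0.7,-0.7])

```text
time: 10.35
position: [0.5219, -0.1406, 0.2108]
orientation: [0.989, -0.148, -0.001, -0.001]
ft_force: [9.8, 1.9, -16.9]
finger_gap: 0.0252
gripper_force: 51.3
```

>>> apply_moves(translation=[[0,0,-1],[0,0,-1]], rot=[[0,0,0],[0,0,0]], fingers=[-0.7,-0.7])

```text
time: 10.6
position: [0.5218, -0.1406, 0.2134]
orientation: [0.989, -0.148, -0.001, -0.001]
ft_force: [7.0, 2.6, -8.5]
finger_gap: 0.0247
gripper_force: 52.5
```

>>> apply_moves(translation=[[0,0,-0.5],[0,0,0]], rot=[[0,0,0],[0,0,0]], fingers=[-0.7,-0.7])

```text
time: 10.85
position: [0.5219, -0.1406, 0.2146]
orientation: [0.989, -0.148, -0.0, -0.0]
ft_force: [6.4, 2.9, -6.4]
finger_gap: 0.0251
gripper_force: 52.6
```

>>> apply_moves(translation=[[0,0,0.5],[0,0,0.5]], rot=[[0,0,0],[0,0,0]], fingers=[-0.7,-0.7])

```text
time: 11.1
position: [0.5218, -0.1406, 0.2146]
orientation: [0.989, -0.148, 0.0, -0.0]
ft_force: [2.7, 3.4, 3.5]
finger_gap: 0.0245
gripper_force: 53.9
```

>>> apply_moves(translation=[[0,0,0.4],[0,0,0]], rot=[[0,0,0],[0,0,0]], fingers=[-0.7,-0.7])

```text
time: 11.35
position: [0.5219, -0.1406, 0.2145]
orientation: [0.989, -0.148, 0.0, -0.0]
ft_force: [3.7, 4.3, 2.0]
finger_gap: 0.0252
gripper_force: 53.8
```

>>> apply_moves(translation=[[0,0,0.4],[0,0,0]], rot=[[0,0,0],[0,0,0]], fingers=[-0.7,-0.7])

```text
time: 11.6
position: [0.5219, -0.1406, 0.2144]
orientation: [0.989, -0.148, 0.0, -0.0]
ft_force: [1.8, 4.4, 5.5]
finger_gap: 0.025
gripper_force: 54.1
```

>>> apply_moves(translation=[[0,0,0.4],[0,0,0]], rot=[[0,0,0],[0,0,0]], fingers=[-0.7,-0.7])

```text
time: 11.85
position: [0.5219, -0.1406, 0.2144]
orientation: [0.989, -0.148, 0.001, -0.0]
ft_force: [1.7, 4.6, 7.0]
finger_gap: 0.0249
gripper_force: 54.4
```

>>> apply_moves(translation=[[0,0,0.4],[0,0,0]], rot=[[0,0,0],[0,0,0]], fingers=[-0.7,-0.7])

```text
time: 12.1
position: [0.5219, -0.1406, 0.2142]
orientation: [0.989, -0.148, 0.001, 0.0]
ft_force: [1.3, 5.8, 8.9]
finger_gap: 0.0248
gripper_force: 54.7
```

>>> apply_moves(translation=[[0,0,0.5],[0,0,0],[0,0,0]], rot=[[0,0,0],[0,0,0],[0,0,0]], fingers=[-0.7,-0.7,-0.7])

```text
time: 12.48
position: [0.5219, -0.1406, 0.2142]
orientation: [0.989, -0.148, 0.001, 0.0]
ft_force: [0.1, 5.8, 11.9]
finger_gap: 0.0252
gripper_force: 55.1
```

```bash
python3 - <<'E'
from h import *
c=read_camera("side");yw=np.radians(-17); ex=np.array([np.cos(yw),np.sin(yw)]);ey=np.array([-ex[1],ex[0]]);m=np.array([.5213,-.1408])
im=cv2.resize(c["color"][130:250,240:370,::-1],None,fx=5,fy=5,interpolation=cv2.INTER_CUBIC)
cv2.imwrite("pics/s2.png",im)
for z in(.212,.217,.222):print(z,[((proj(c,[*(m+a*ex+b*ey),z-d])[0]-[240,130])*5).round(1).tolist() for a,b,d in((.023,.013,0),(-.023,.013,0),(.023,.013,.034),(-.023,.013,.034))])
E
```

```text
0.212 [[250.1, 201.0], [350.4, 220.8], [249.8, 274.2], [348.1, 295.2]]
0.217 [[250.2, 190.0], [350.8, 209.6], [249.8, 263.6], [348.4, 284.5]]
0.222 [[250.2, 178.9], [351.2, 198.3], [249.9, 253.0], [348.7, 273.6]]
```

View pics/s2.png

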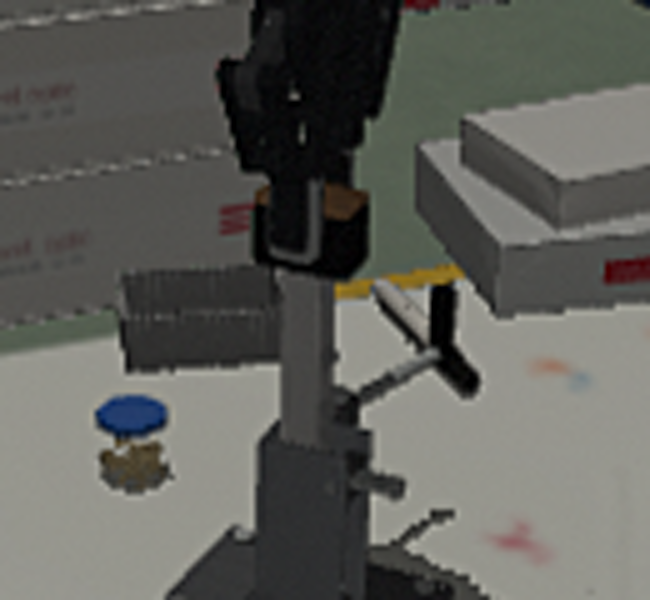

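The side view shows the head's lower edge at about (254,262), which matches z ≈ 0.217. The force rises while the position stays put, so the column is seated on the pawl. I'll unload, let go and move to the lever.

>>> apply_moves(translation=[[0,0,-1],[0,0,-1],[0,0,0],[0,0,0],[0,0,0],[0,0,0]], rot=[[0,0,0],[0,0,0],[0,0,0],[0,0,0],[0,0,0],[0,0,0]], fingers=[-0.7,-0.7,-0.5,-0.2,0,0])

```text
time: 13.28
position: [0.5215, -0.1409, 0.2146]
orientation: [0.989, -0.148, -0.0, 0.0]
ft_force: [-0.1, 0.0, 0.3]
finger_gap: 0.0428
gripper_force: 0.0
```

>>> apply_moves(translation=[[0,0,-5],[0,0,-10],[0,0,-15],[0,0,-20],[0,0,-5],[0,0,0]], rot=[[0,0,0],[0,0,0],[0,0,0],[0,0,0],[0,0,0],[0,0,0]], fingers=[0,0,0,0,0,0])

```text
time: 14.02
position: [0.5216, -0.1407, 0.2698]
orientation: [0.989, -0.148, 0.0, 0.0]
ft_force: [-0.9, 0.1, -0.4]
finger_gap: 0.0429
gripper_force: 0.0
```

>>> apply_moves(translation=[[0,26,0],[0,26,0],[0,26,0],[0,26,0],[0.6,25.7,0],[0,0,0],[0,0,0],[0,0,0],[0,0,0],[0,0,0]], rot=[[0,0,0],[0,0,0],[0,0,0],[0,0,0],[0,0,0],[0,0,9.3],[0,0,9.3],[0,0,9.3],[0,0,9.3],[0,0,0]], fingers=[-1,-1,-1,-1,-1,-1,-1,-1,-1,-1], newtons=20)

```text
time: 15.28
position: [0.4842, -0.2648, 0.269]
orientation: [0.891, -0.455, -0.001, -0.0]
ft_force: [-0.5, -0.6, 0.6]
finger_gap: -0.0002
gripper_force: 0.0
```

>>> apply_moves(translation=[[0,0,15],[0,0,15],[0,0,15],[0,0,15],[0,0,15],[0,0,10],[0,0,0]], rot=[[0,0,0],[0,0,0],[0,0,0],[0,0,0],[0,0,0],[0,0,0],[0,0,0]], fingers=[-1,-1,-1,-1,-1,-1,-1])

```text
time: 16.15
position: [0.4841, -0.2648, 0.1841]
orientation: [0.891, -0.455, -0.001, -0.0]
ft_force: [-0.2, -0.2, -0.4]
finger_gap: 0.0001
gripper_force: 0.0
```

```bash
python3 - <<'E'
from h import *
w=read_camera("wrist"); t=read_camera("top")
a=cv2.resize(t["color"][190:290,270:390,::-1],None,fx=4,fy=4,interpolation=cv2.INTER_CUBIC)
cv2.imwrite("pics/m3.png",np.hstack([cv2.resize(a,(400,420)),w["color"][:,110:500,::-1]]))
E
```

```text
(no output)
```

View pics/m3.png

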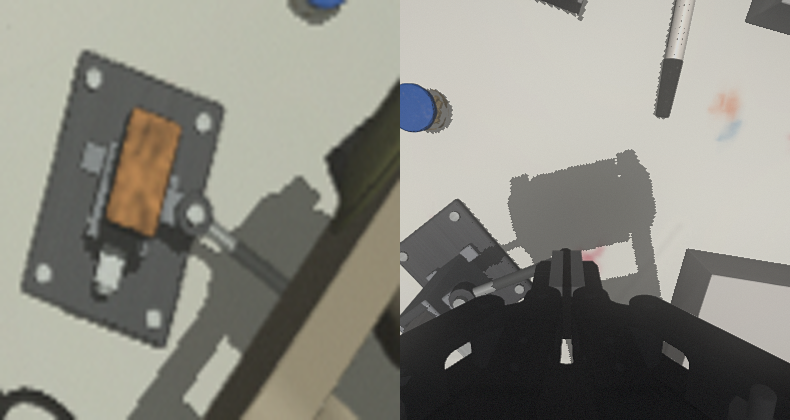

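The column is still raised. The shut fingers are beside the lever's end on its +x side, clear of it, so I'll go down and push.

>>> apply_moves(translation=[[0,0,12],[0,0,12],[0,0,12],[0,0,12],[0,0,6],[0,0,0]], rot=[[0,0,0],[0,0,0],[0,0,0],[0,0,0],[0,0,0],[0,0,0]], fingers=[-1,-1,-1,-1,-1,-1])

```text
time: 17.0
position: [0.4843, -0.2649, 0.1303]
orientation: [0.89, -0.456, -0.0, -0.0]
ft_force: [0.6, 0.1, -0.4]
finger_gap: 0.0004
gripper_force: 0.0
```

>>> apply_moves(translation=[[-4,0,0],[-4,0,0],[-4,0,0],[-4,0,0]], rot=[[0,0,0],[0,0,0],[0,0,0],[0,0,0]], fingers=[-1,-1,-1,-1])

```text
time: 17.5
position: [0.475, -0.2523, 0.1311]
orientation: [0.89, -0.456, 0.001, 0.0]
ft_force: [0.8, -4.2, 0.8]
finger_gap: -0.0001
gripper_force: 1.4
```

>>> apply_moves(translation=[[-4,0,0],[-4,0,0],[-4,0,0],[-4,0,0]], rot=[[0,0,0],[0,0,0],[0,0,0],[0,0,0]], fingers=[-1,-1,-1,-1])

```text
time: 18.0
position: [0.4654, -0.2387, 0.1307]
orientation: [0.89, -0.456, -0.0, -0.0]
ft_force: [0.1, -3.1, 0.7]
finger_gap: 0.0
gripper_force: 1.1
```

>>> apply_moves(translation=[[-4,0,0],[-4,0,0],[-4,0,0],[-4,0,0]], rot=[[0,0,0],[0,0,0],[0,0,0],[0,0,0]], fingers=[-1,-1,-1,-1])

```text
time: 18.5
position: [0.4561, -0.2257, 0.1307]
orientation: [0.89, -0.456, -0.0, -0.0]
ft_force: [0.3, -2.1, 0.6]
finger_gap: -0.0003
gripper_force: 1.0
```

>>> apply_moves(translation=[[-4,0,0],[-4,0,0],[-4,0,0]], rot=[[0,0,0],[0,0,0],[0,0,0]], fingers=[-1,-1,-1])

```text
time: 18.88
position: [0.4493, -0.216, 0.1308]
orientation: [0.89, -0.456, 0.0, -0.0]
ft_force: [3.1, -1.6, -0.2]
finger_gap: -0.0001
gripper_force: 1.2
```

Contact held, and the force is about 3 N. I've gone 60 mm and expect the stop at around 70 mm.

>>> apply_moves(translation=[[-3,0,0],[-3,0,0]], rot=[[0,0,0],[0,0,0]], fingers=[-1,-1])

```text
time: 19.12
position: [0.4458, -0.2113, 0.1308]
orientation: [0.89, -0.456, 0.0, -0.0]
ft_force: [3.1, -0.2, -0.4]
finger_gap: -0.0002
gripper_force: 1.3
```

>>> apply_moves(translation=[[-2,0,0],[0,0,0]], rot=[[0,0,0],[0,0,0]], fingers=[-1,-1])

```text
time: 19.38
position: [0.4443, -0.2096, 0.1307]
orientation: [0.89, -0.456, -0.0, 0.0]
ft_force: [2.0, 0.0, 0.8]
finger_gap: -0.0004
gripper_force: 0.6
```

>>> apply_moves(translation=[[-1.5,0,0],[0,0,0]], rot=[[0,0,0],[0,0,0]], fingers=[-1,-1])

```text
time: 19.62
position: [0.4437, -0.2085, 0.1308]
orientation: [0.89, -0.456, 0.0, -0.0]
ft_force: [2.7, -0.5, -0.4]
finger_gap: 0.0004
gripper_force: 1.1
```

>>> apply_moves(translation=[[-1.5,0,0],[0,0,0]], rot=[[0,0,0],[0,0,0]], fingers=[-1,-1])

```text
time: 19.88
position: [0.443, -0.2075, 0.1308]
orientation: [0.89, -0.456, 0.0, 0.0]
ft_force: [3.8, -0.6, -0.7]
finger_gap: -0.0
gripper_force: 2.1
```

>>> apply_moves(translation=[[-1.5,0,0],[0,0,0]], rot=[[0,0,0],[0,0,0]], fingers=[-1,-1])

```text
time: 20.12
position: [0.4429, -0.2073, 0.131]
orientation: [0.89, -0.456, 0.002, 0.001]
ft_force: [7.3, -6.4, -3.0]
finger_gap: 0.0001
gripper_force: 4.6
```

>>> apply_moves(translation=[[-1.5,0,0],[0,0,0]], rot=[[0,0,0],[0,0,0]], fingers=[-1,-1])

```text
time: 20.38
position: [0.4428, -0.2071, 0.1311]
orientation: [0.89, -0.456, 0.003, 0.001]
ft_force: [9.4, -11.0, -7.4]
finger_gap: -0.0001
gripper_force: 7.2
```

>>> apply_moves(translation=[[-1.5,0,0],[0,0,0]], rot=[[0,0,0],[0,0,0]], fingers=[-1,-1])

```text
time: 20.62
position: [0.4427, -0.2069, 0.1313]
orientation: [0.89, -0.456, 0.005, 0.002]
ft_force: [14.0, -14.9, -11.0]
finger_gap: -0.0001
gripper_force: 9.8
```

```bash
python3 - <<'E'
from h import *
w=read_camera("wrist"); t=read_camera("side")
a=cv2.resize(t["color"][130:250,255:370,::-1],(400,420),interpolation=cv2.INTER_CUBIC)
cv2.imwrite("pics/m4.png",np.hstack([a,w["color"][:,80:470,::-1]]))
E
```

```text
(no output)
```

View pics/m4.png

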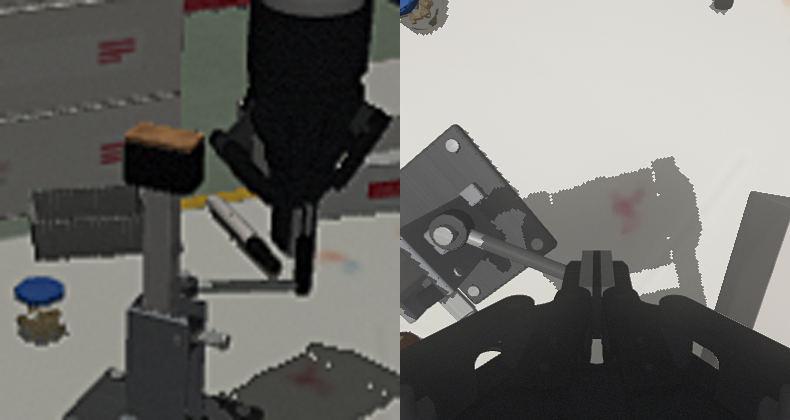

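The force climbed to about 20 N with no further motion, so the lever is at its stop. The column is unchanged. I'll back off and go up.

>>> apply_moves(translation=[[3,0,0],[4,0,0],[5,0,0],[8,0,0],[8,0,0],[0,0,-15],[0,0,-30],[0,0,-40],[0,0,-40],[0,0,-10]], rot=[[0,0,0],[0,0,0],[0,0,0],[0,0,0],[0,0,0],[0,0,0],[0,0,0],[0,0,0],[0,0,0],[0,0,0]], fingers=[-1,-1,-1,-1,-1,-1,-1,-1,-1,-1])

```text
time: 21.98
position: [0.4571, -0.227, 0.268]
orientation: [0.89, -0.456, 0.002, 0.0]
ft_force: [-0.9, 0.8, -0.4]
finger_gap: 0.0001
gripper_force: 0.0
```

>>> apply_moves(translation=[[40,0,0],[40,0,0],[40,0,0],[40,0,0],[0,0,0],[0,0,0]], rot=[[0,0,0],[0,0,0],[0,0,0],[0,0,0],[0,0,0],[0,0,0]], fingers=[-1,-1,-1,-1,-1,-1])

```text
time: 22.72
position: [0.5498, -0.3558, 0.2648]
orientation: [0.89, -0.456, -0.001, -0.0]
ft_force: [-0.6, 0.0, 0.1]
finger_gap: 0.0001
gripper_force: 0.0
```

```bash
python3 - <<'E'
from h import *
t=read_camera("top")
cv2.imwrite("pics/e.png",cv2.resize(t["color"][170:310,220:400,::-1],None,fx=4,fy=4,interpolation=cv2.INTER_CUBIC))
yw=np.radians(-17); ex=np.array([np.cos(yw),np.sin(yw)]);ey=np.array([-ex[1],ex[0]]);H=np.array([.5213,-.1408])-.036*ey
for th in(.9,.97,1.05): print(th,((proj(t,[*(H+.08*(-ey*np.cos(th)-ex*np.sin(th))),.127])[0]-[220,170])*4+1.5))
E
```

```text
0.9 [506.78693783 456.79255361]
0.97 [494.41116699 460.96614827]
1.05 [479.93648747 464.65008487]
```

View pics/e.png

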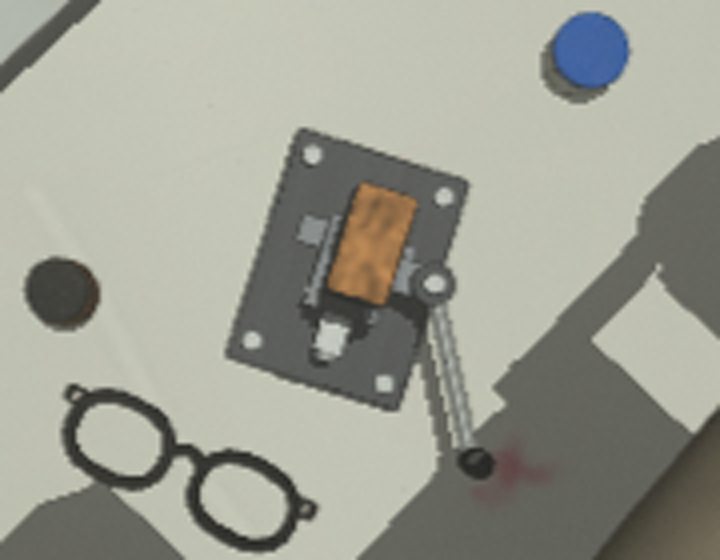

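The post top is at (477,462), and 1.05 rad predicts (480,465), so the lever is at its stop. The bystanders haven't moved and the robot is clear.

```bash
python3 -c "
from bench import robot; print(robot.hand_in())"
```

```text
the job is handed in; nothing more can be done
None
```

I raised the column three clicks and pressed it onto the pawl at the third notch with about 12 N, a little over the 10 N asked. I then swung the clamp lever to its stop and let go, with the bystanders undisturbed, and handed the job in; no verdict came back.

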